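# Clip the lens case into its spring holder and start the soak timer

## Robot

A 6-joint arm with a two-finger parallel gripper is mounted at the origin on the work surface. World frame = base frame: x ahead of the robot, y to its left, z up, the work surface at z = 0. Lengths are in m, angles in rad, forces in N, time in s.
With the tool pointing down it reaches from about 0.375 to 0.925 m from the base axis. Payload 5.7 kg.
Tool frame: the origin (TCP) lies midway between the tips of the shut fingers; the grasp point (between the pads) lies robot.grip_depth behind it (robot.grip_depth is the distance from the TCP to the grasp point, in m); z points along the fingers, x is the direction in which the jaws open and shut, and the axes are right-handed (so a half turn about z gives the same grasp; the last joint's range is limited). The gripper opens to 88 mm and grips with 3 to 60 N. Pads are 20 mm wide; open, the fingers measure 115 mm over their backs; the gripper's body (75 mm by 178 mm) begins 61 mm behind the grasp point.
Start: joints at [1.088, 0.359, 1.51, -0, 1.272, -0.115], TCP at [0.216, 0.56, 0.223] pointing down, gripper open.
Joint ranges: [-2.97, 2.97], [-1.01, 2.36], [0.21, 2.38], [-0.96, 4.11], [0.2, 2.71], [-2.98, 2.98]. Speed limits (rad/s): [2.39, 2.39, 3.14, 3.14, 3.14, 3.14].

## Interface

Orientations are given as a rotation vector (axis times angle).
In Python, from bench import robot, status, optics, order gives the robot as it stands. The module is installed in compiled form; this text tells all that it offers. Calls block until the motion is done:
- robot.movep(position, orientation): joint-space move of the TCP to a pose.
- robot.servo_line(position, orientation=None, vel=0.15): straight line of the TCP; orientation=None keeps the orientation; vel is the mean speed in m/s.
- robot.move_joints(angles): joint-space move.
- robot.let_go() and robot.close_gripper(f_grip=None): open the fingers fully, or close them until they stop; f_grip is the grip in N (None keeps the last).
- robot.pause(seconds).
- robot.ik(position, orientation): joint angles nearest the present ones, or None.
- status.observe(): the state.
- optics.snapshot(name): name is "side" or "top" or "wrist"; returns a dict with "image" (480x640x3 uint8, red, green, blue), "range_z" (480x640 float32, m along the optical axis (not along the pixel's ray), 0 where there is no reading), "intrinsics" (3x3 intrinsics, pixels), "R" (3x3) and "t" (3): a world point X has camera coordinates R X + t. Camera axes: x right, y down, z forward; pixel columns grow to the right and rows downward; lengths in m; the calibration is good to about 2 mm. A picture is of the moment at which its call begins.
A pose or a line that the arm cannot do raises robot.IKError and nothing moves.
- order.job_done(): hands the job in, once; it reports no verdict.
Trained networks look in a picture, given as the dict that the camera call returned (one of the last four; its "shot" number tells which), for a name from the list of things; names that differ only in an ending like _2 or _b are one class to them, and where a whole thing is asked for, a point or a joint stands for the part that bears it (a point fixed in the world has none). Each returns a list of dicts, best first, with "p" (0 to 1); they miss things now and then, are a little off and sometimes report something else, mostly with a low value. They report only what shows in the picture. A call takes as long as a camera call. They do not tell look-alikes from the thing itself.
- optics.boxes_of(picture, name): "position" ([x, y, z] in m, in the coordinates of the camera as it stood for that picture, good to about 4 mm: the middle of the surface that is visible of it).
- optics.spot_point(picture, name): "position" ([x, y, z] in m, in the coordinates of the camera as it stood for that picture, good to about 4 mm: a listed point, or the origin of a listed thing).
The state is a dict: "t": time; "joint_pos": joint angles; "qvel": joint speeds; "tau": joint torques, N m; "tcp_pos": TCP position; "tool_rot": TCP orientation; "contact_force": force on the tool from outside, world axes, zero at the start; "ft_torque": the same for the moment, N m; "opening": opening from 0.0 (shut) to 1.0 (fully open).
Only numpy, scipy, OpenCV 4.12 (cv2) and the standard library are available. Lean on these libraries where they do the work, as an engineer would, in place of code of your own. Each camera call takes 0.05 s, during which the arm holds its last target. There are 200 camera calls.

## Task

Put the flip-top lens case away to soak: push back the spring gate of the holder with it, lower it lid up and flat onto the holder's floor, lengthwise between the low front stop and the gate, and let go so that the gate clips it in. Then push the loose timer squarely back against the bamboo stop block and press its front button fully home against the block, leaving it standing flat against it. Leave everything else on the shelf where it is.

Things in the scene. Friction and masses are not known exactly. Their poses are not given: they have to be found in the camera images.
- case: the loose closed flip-top contact-lens case, a low box 62 mm long (its x), 30 mm wide (its y), 22 mm tall (its z), grey below with a white lid bearing two round discs; about 40 g. Origin: centre of its underside. It starts flat, lid up, on the clear acrylic shelf, whose top is at z = 0.030. Either end may face the gate.
- holder: spring-gate holder, fixed on the shelf. Origin: underside of its white base below the pocket's middle; x points from front stop to gate, z up. Base 8 mm thick, x -45 to +84 mm, 84 mm wide. Pocket floor z = +8 mm, sides (y) open. A seated case has its origin at x = 0, y = 0, z = +8 mm, its long axis along x. Spring housing behind the gate: x +62 to +84, top z = +42 mm.
- front_stop (a point): middle of the top inner edge of the holder's low steel front stop, axes as the holder's: at holder x = -31 mm, z = +20 mm (12 mm above the pocket floor). The stop is 8 mm thick (outer face at x = -39 mm), 60 mm wide; lift the case over it.
- gate_lip (a point): middle of the front edge of the lip of the holder's steel gate, moving with the gate: holder x = +5 mm when closed. The gate is an upright plate 50 mm wide, top at holder z = +50 mm, its face 4 mm behind the lip edge (x = +9 mm closed). The lip is 44 mm wide, holder z = +34 to +40 mm (26 to 32 mm above the pocket floor): it passes over a seated case.
- gate (a joint): travel of the spring gate along the holder's +x, in m: 0 closed (free), 0.042 fully open. A spring drives it closed: 3 N at 0, 6 N at 0.030. The lip clears the end of a seated case at 0.026; with the case clipped against the front stop it rests at 0.022.
- timer: the loose soak timer, a white box 60 mm deep (its x), 70 mm wide (its y), 44 mm tall, round dial on top, button on its front (-x) face; about 0.12 kg. Origin: centre of its underside. It stands on the shelf, 20 to 50 mm in front of the stop block.
- button_cap (a point): centre of the outer face of the timer's round push button (22 mm diameter), 10 mm out from the timer's front face, 20 mm above the shelf; it is pressed along the timer's +x and moves with the button.
- timer_button (a joint): travel of the timer's push button into the timer, in m: 0 free, 0.006 fully home (4 mm still stand out). Spring: 2 N to start, 5 N fully home; it springs back. The timer slides on the shelf at about 1 N, so it runs away before the button moves unless the stop block backs it.
- stop_face (a point): the middle of the lower edge (on the shelf top) of the front face of the bamboo stop block, which is fixed to the shelf, 100 mm wide, 36 mm tall, 18 mm thick. Its x points horizontally into the block, away from the timer; with the timer home, the timer's origin lies at x = -30 mm here and its x is along this x.
- pill_bottle: bystander: closed navy pill bottle, 42 mm diameter, 75 mm tall; origin at the centre of its underside
- tumbler: bystander: white ceramic tumbler, 68 mm diameter, 95 mm tall; origin at the centre of its underside
- cream_jar: bystander: squat amber glass jar with steel cap, 54 mm diameter, 42 mm tall; origin at the centre of its underside
- soap_dish: bystander: glass soap dish holding a bar of white soap, 80 x 115 mm, about 27 mm tall; origin at the centre of its underside
- toothbrush: bystander: bamboo toothbrush lying flat, 165 mm long along its x, 11 mm wide, at most 17 mm high; origin at the centre of its underside
- curler: bystander: stainless steel eyelash curler lying flat, about 105 mm long along its x, 34 mm wide, 12 mm high; origin at the centre of its underside
- floss_box: bystander: small white floss box, 34 x 50 x 18 mm; origin at the centre of its underside
- stop: the bamboo stop block as a body (fixed): same axes as stop_face, its origin 65 mm in front of that point
Not all that is in view belongs to the job. What is shaped like the timer but yellow is not meant.

How it is judged:
On the way, in this order (a step that is already met when the one before it is completed fails the run):
1. the lens case is lifted clear of the shelf (height (world z) of case above 0.042 m), for 0.1 s.
2. the gate is held open (more than 24 mm) with the case over or in the pocket (value of joint gate above 0.024 m and x of case in the frame of holder between -0.012 and 0.014 m and y of case in the frame of holder between -0.015 and 0.015 m and z of case in the frame of holder below 0.045 m), for 0.1 s.
3. the case lies flat in the pocket, let go, and the gate has sprung back against it (x of case in the frame of holder between -0.005 and 0.005 m and y of case in the frame of holder between -0.012 and 0.012 m and z of case in the frame of holder between 0.004 and 0.011 m and angle between the x axis of case and the x axis of holder, either way round below 0.12 rad and angle between case's own z axis and vertical below 0.1 rad and value of joint gate between 0.018 and 0.026 m and contact force between the fingers and case below 0.1 N), for 0.3 s.
4. the timer's button is pressed home (more than 4.5 mm) while the timer bears on the stop block (value of joint timer_button above 0.0045 m and contact force between timer and stop above 1 N), for 0.1 s.
At the end, for the whole second after the job is handed in: Case flat in the holder, lid up, centred within 5 mm along, 12 mm across, 4 mm in height, 0.12 rad, gate sprung back on it (18 to 26 mm). Timer upright, back within 6 mm of the block, square within 0.12 rad, at most 30 mm off its middle, button out. Both at rest (x of case in the frame of holder between -0.005 and 0.005 m and y of case in the frame of holder between -0.012 and 0.012 m and z of case in the frame of holder between 0.004 and 0.011 m and angle between the x axis of case and the x axis of holder, either way round below 0.12 rad and angle between each of case, timer's own z axis and vertical below 0.1 rad and value of joint gate between 0.018 and 0.026 m and x of timer in the frame of stop_face between -0.036 and -0.024 m and y of timer in the frame of stop_face between -0.03 and 0.03 m and angle between the x axis of timer and the x axis of stop_face, either way round below 0.12 rad and value of joint timer_button below 0.0015 m and linear speed of each of case, timer below 0.02 m/s); the robot touches nothing.
It fails at once if a bystander is moved by more than 25 mm (distance of any of pill_bottle, tumbler, cream_jar, soap_dish, toothbrush, curler, floss_box from where it was at the start of the episode above 0.025 m).
It also fails if it takes over 61 s, if anything falls off the work surface, if the arm or the gripper's body presses on something with over 40 N, if the wrist force passes 120 N, or if a joint passes its speed limit or range.

## Working session

There is one attempt and no reset: what is moved stays moved. The work goes in short steps, each a Python script; the robot and the scene stay as the last script left them, time stands still between calls to the robot, and variables do not carry over. Pictures are saved under pics/ and viewed, about 8 in all and at most 12, crops included, and the job is handed in when it is done.

```bash
mkdir -p pics; ls; cat > h.py <<'E'
import numpy as np, cv2
from bench import robot, status, optics, order
from scipy.spatial.transform import Rotation as Rn
def w(s,p): return np.asarray(s["R"]).T@(np.asarray(p)-np.asarray(s["t"]))
def save(s,n,box=None,scale=1):
    im=s["image"][...,::-1]
    if box: im=im[box[1]:box[3],box[0]:box[2]]
    cv2.imwrite("pics/"+n,cv2.resize(im,None,fx=scale,fy=scale,interpolation=cv2.INTER_CUBIC))
def cloud(s):
    d=s["range_z"]; K=np.asarray(s["intrinsics"]); v,u=np.mgrid[:480,:640]
    P=np.stack([(u-K[0,2])/K[0,0]*d,(v-K[1,2])/K[1,1]*d,d],-1)
    W=(P-np.asarray(s["t"]))@np.asarray(s["R"]); W[d<=0]=np.nan; return W
E
python3 - <<'E'
from h import *
import pickle
print(robot.grip_depth,status.observe())
S={}
for n in("top","side"):
    s=optics.snapshot(n);S[n]=s;save(s,n+"0.png");print(n,s["intrinsics"][0],w(s,[0,0,0]))
    for k in "case holder front_stop gate_lip timer button_cap stop_face pill_bottle tumbler cream_jar soap_dish toothbrush curler floss_box".split():
        print(k,[(round(r["p"],2),w(s,r["position"]).round(3).tolist()) for r in optics.spot_point(s,k)[:3]])
pickle.dump(S,open("s0.pkl","wb"))
E
```

```text
pics
0.0187 {'t': 0.0, 'joint_pos': array([ 1.08790900e+00,  3.59501337e-01,  1.51143006e+00,  2.92223852e-05,
        1.27249566e+00, -1.15106785e-01]), 'qvel': array([-0.00075659, -0.00014726,  0.00134751,  0.00012134, -0.00166601,
        0.00034704]), 'tau': array([-6.45988148e-04, -5.15375376e+01, -2.70718950e+01,  6.72611129e-02,
        3.46138515e-02, -1.36507929e-04]), 'tcp_pos': array([0.21540546, 0.5592608 , 0.22181268]), 'tool_rot': array([ 2.58951070e+00,  1.77730137e+00, -2.56711630e-03]), 'contact_force': array([-0.08038001,  0.25885738,  0.17953872]), 'ft_torque': array([ 0.02655656, -0.01151666,  0.02756723]), 'opening': 0.996075430884959}
top [578.0695602    0.         328.05550042] [ 0.45223079 -0.11998779  1.4832738 ]
case [(0.75, [0.55, -0.031, 0.033]), (0.26, [0.659, -0.008, 0.029])]
holder [(0.65, [0.532, 0.277, 0.027]), (0.57, [0.561, -0.302, 0.029])]
front_stop [(0.74, [0.502, 0.283, 0.054])]
gate_lip [(0.76, [0.534, 0.275, 0.068])]
timer [(0.63, [0.562, -0.303, 0.029]), (0.57, [0.301, -0.578, -0.002])]
button_cap [(0.43, [0.52, -0.293, 0.056]), (0.38, [0.337
[... 559 characters left out ...]
0.276, 0.024])]
front_stop [(0.9, [0.499, 0.28, 0.048]), (0.37, [0.75, 0.238, 0.028])]
gate_lip [(0.62, [0.536, 0.276, 0.07])]
timer [(0.91, [0.562, -0.301, 0.029]), (0.85, [0.298, -0.574, -0.002])]
button_cap [(0.51, [0.333, -0.567, 0.02])]
stop_face [(0.67, [0.627, -0.322, 0.032])]
pill_bottle [(0.68, [0.745, -0.24, 0.032])]
tumbler [(0.63, [0.747, 0.084, 0.03])]
cream_jar [(0.69, [0.751, 0.238, 0.027])]
soap_dish [(0.59, [0.75, -0.081, 0.032])]
toothbrush [(0.56, [0.493, 0.131, 0.03]), (0.34, [0.661, -0.011, 0.027])]
curler [(0.46, [0.479, -0.132, 0.026]), (0.42, [0.534, 0.276, 0.069]), (0.19, [0.752, 0.239, 0.029])]
floss_box [(0.76, [0.66, -0.011, 0.029]), (0.43, [0.497, 0.131, 0.027])]
```

```bash
python3 - <<'E'
from h import *
import pickle
S=pickle.load(open("s0.pkl","rb"));s=S["top"];C=cloud(s)
def proj(p):
    q=s["R"]@np.array(p)+s["t"];q=s["intrinsics"]@q;return (q[:2]/q[2]).round(0)
for n,p in dict(case=(.55,-.031,.05),hold=(.532,.277,.04),timer=(.562,-.302,.07),stop=(.627,-.323,.06)).items(): print(n,proj(p))
def rect(n,x,y,r,z0,z1):
    m=(abs(C[...,0]-x)<r)&(abs(C[...,1]-y)<r)&(C[...,2]>z0)&(C[...,2]<z1)
    P=C[m];print(n,len(P),np.median(P[:,2]).round(4),[np.round(a,4) for a in cv2.minAreaRect(P[:,:2].astype(np.float32)*1000)])
    return m
rect("case",.55,-.031,.05,.045,.06)
rect("timer",.562,-.302,.055,.068,.082)
rect("stop",.632,-.325,.07,.06,.0685)
rect("gate top",.545,.277,.06,.074,.09)
rect("housing",.6,.277,.06,.068,.075)
rect("fstop",.495,.28,.04,.045,.055)
rect("base",.55,.28,.1,.035,.041)
cv2.imwrite("pics/top_l.png",cv2.resize(s["image"][90:440,100:620,::-1],(780,525),interpolation=cv2.INTER_CUBIC))
E
```

```text
case [284. 229.]
hold [161. 240.]
timer [394. 221.]
stop [401. 195.]
case 291 0.0534 [array([549.5975, -30.5536]), array([30.4921, 61.8408]), np.float64(53.5863)]
timer 661 0.0755 [array([ 559.9557, -302.5178]), array([70.2855, 59.8797]), np.float64(74.8705)]
stop 220 0.0659 [array([ 608.04  , -320.1916]), array([99.2092, 94.7906]), np.float64(86.3562)]
gate top 102 0.0781 [array([571.9772, 267.8264]), array([56.9145, 70.002 ]), np.float64(83.8086)]
housing 153 0.0724 [array([577.0542, 269.8449]), array([60.79  , 76.4066]), np.float64(82.1895)]
fstop 96 0.0495 [array([509.2842, 277.0838]), array([48.2829, 74.6721]), np.float64(1.9031)]
base 1369 0.0374 [array([549.9764, 279.8622]), array([199.8476, 199.4675]), np.float64(0.0043)]
```

View pics/top0.png

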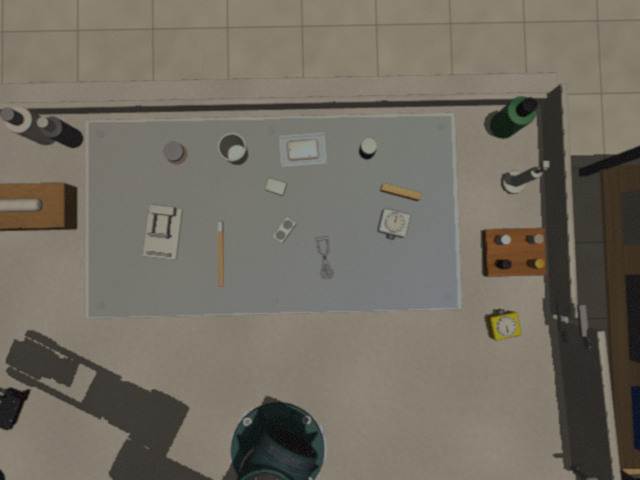

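View pics/side0.png

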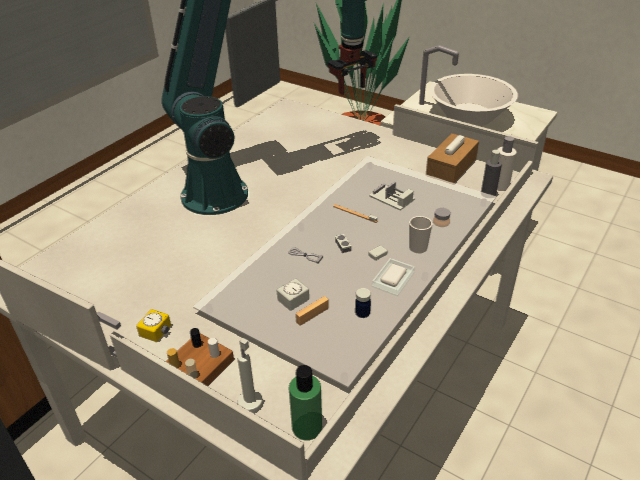

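Top view: case at about (284,229), holder at (162,232) with its gate up-image (+x), timer at (393,222), and the bamboo block at (400,191). The yellow look-alike at (504,325) is off the shelf. I'll take closer wrist shots next.

```bash
cat >> h.py <<'E'
def down(a):
    a=np.radians(a);c,s=np.cos(a),np.sin(a)
    return Rn.from_matrix([[c,s,0],[s,-c,0],[0,0,-1]]).as_rotvec()
E
python3 - <<'E'
from h import *
import pickle
S={}
for n,p,a,ks in(("h",(.50,.28,.30),82,["holder","front_stop","gate_lip"]),("c",(.52,-.03,.28),54,["case"]),("t",(.54,-.305,.30),75,["timer","button_cap","stop_face"])):
    robot.movep(np.array(p),down(a)); robot.pause(.2)
    s=optics.snapshot("wrist");S[n]=s;save(s,"w_"+n+".png")
    print(n,status.observe()["t"],w(s,[0,0,0]).round(3),np.round(s["R"][2],2))
    for k in ks: print(k,[(round(r["p"],2),w(s,r["position"]).round(4).tolist()) for r in optics.spot_point(s,k)[:2]])
pickle.dump(S,open("s1.pkl","wb"))
ims=[cv2.resize(S[k]["image"][...,::-1],(400,300)) for k in "hct"]+[np.zeros((300,400,3),np.uint8)]
cv2.imwrite("pics/w3.png",np.vstack([np.hstack(ims[:2]),np.hstack(ims[2:])]))
def rect(n,k,x,y,rx,ry,z0,z1):
    C=cloud(S[k]);m=(abs(C[...,0]-x)<rx)&(abs(C[...,1]-y)<ry)&(C[...,2]>z0)&(C[...,2]<z1)
    m=cv2.erode(cv2.morphologyEx(m.astype(np.uint8),cv2.MORPH_CLOSE,np.ones((3,3))),np.ones((3,3)))>0
    P=C[m];P=P[~np.isnan(P[:,0])]
    if len(P)>5: print(n,len(P),np.median(P[:,2]).round(4),[np.round(a,4) for a in cv2.minAreaRect(P[:,:2].astype(np.float32)*1000)])
rect("case","c",.55,-.031,.05,.05,.045,.06)
rect("timer","t",.561,-.302,.055,.055,.068,.085)
rect("stop","t",.635,-.325,.035,.07,.062,.0685)
rect("gatetop","h",.545,.277,.05,.05,.076,.085)
rect("housing","h",.61,.27,.04,.06,.069,.075)
rect("fstop","h",.495,.28,.03,.05,.046,.054)
rect("base","h",.55,.28,.11,.06,.0345,.042)
E
```

```text
h 3.2583 [0.422 0.291 0.462] [ 0.28 -0.04 -0.96]
holder [(0.9, [0.5298, 0.2769, 0.0278]), (0.34, [0.7474, 0.2366, 0.0307])]
front_stop [(0.6, [0.5004, 0.2827, 0.052])]
gate_lip [(0.87, [0.5333, 0.2778, 0.0699])]
c 4.85 [0.457 0.016 0.442] [ 0.23 -0.17 -0.96]
case []
t 6.225 [ 0.464 -0.284  0.462] [ 0.27 -0.07 -0.96]
timer [(0.87, [0.5582, -0.3058, 0.032]), (0.79, [0.2948, -0.5737, -0.0004])]
button_cap [(0.52, [0.5232, -0.296, 0.0526]), (0.52, [0.3346, -0.5669, 0.019])]
stop_face [(0.9, [0.6219, -0.3199, 0.0303])]
case 1107 0.0527 [array([547.5521, -30.8137]), array([26.8813, 59.6798]), np.float64(54.0271)]
timer 2624 0.0749 [array([ 557.2488, -303.5884]), array([66.7068, 56.297 ]), np.float64(74.9285)]
stop 889 0.0662 [array([ 634.2133, -323.8216]), array([96.0907, 16.4503]), np.float64(73.5888)]
gatetop 140 0.0802 [array([541.0921, 274.2091]), array([46.3231,  4.7836]), np.float64(81.9407)]
housing 621 0.0722 [array([601.6567, 266.3417]), array([55.9214, 19.1445]), np.float64(82.9939)]
fstop 200 0.0502 [array([495.1487, 280.5434]), array([55.6025,  5.9175]), np.float64(83.4689)]
base 3639 0.0383 [array([548.5873, 273.1299]), array([ 80.9617, 125.2086]), np.float64(82.3469)]
```

View pics/w3.png

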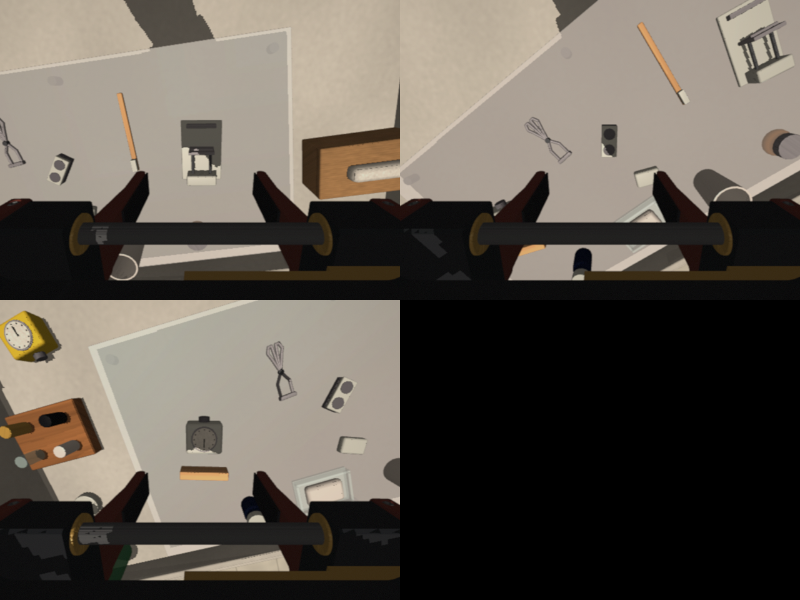

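The wrist pictures agree with the top view: the front stop, gate and housing line up along holder x (yaw about -7.4°, origin about (0.530, 0.276)). The case is clear of the curler. Now I'll grasp the case.

```bash
python3 - <<'E'
from h import *
c=np.array([.5485,-.0307]);o=down(53.9)
robot.movep(np.r_[c,.10],o); robot.servo_line(np.r_[c,.032]); 
robot.close_gripper(f_grip=35); st=status.observe(); print(st["t"],st["opening"],st["tcp_pos"],st["contact_force"])
robot.servo_line(np.r_[c,.11]); robot.pause(.1); st=status.observe(); print(st["t"],st["opening"])
H=np.array([.530,.276]);a=-7.4;ex=np.array([np.cos(np.radians(a)),np.sin(np.radians(a))])
p=H-.060*ex
robot.movep(np.r_[p,.11],down(90+a)); robot.pause(.3)
for n in("wrist","side"):
    s=optics.snapshot(n)
    print(n,[(round(r["p"],2),w(s,r["position"]).round(4).tolist()) for r in optics.spot_point(s,"case")[:2]])
    if n=="wrist": save(s,"w_held.png")
    else: 
        q=s["intrinsics"]@(s["R"]@np.r_[p,.10]+s["t"]);u,v=(q[:2]/q[2]).astype(int);print(u,v);save(s,"s_held.png",(u-90,max(v-70,0),u+90,v+70),4)
st=status.observe(); print(st["t"],st["opening"],st["tcp_pos"],st["contact_force"],p)
E
```

```text
9.1833 0.3378176278876021 [ 0.54846096 -0.03064266  0.03197099] [-0.82425973  0.27199006  0.28389816]
9.95 0.3350803335461889
wrist [(0.6, [0.4706, 0.284, 0.1089])]
side [(0.63, [0.5614, -0.3036, 0.0272]), (0.48, [0.4752, 0.2823, 0.1031])]
372 171
11.6833 0.34373962020572607 [0.47063899 0.28350925 0.11001998] [ 0.37171662  0.28044975 -1.49102708] [0.47049973 0.28372774]
```

View pics/s_held.png

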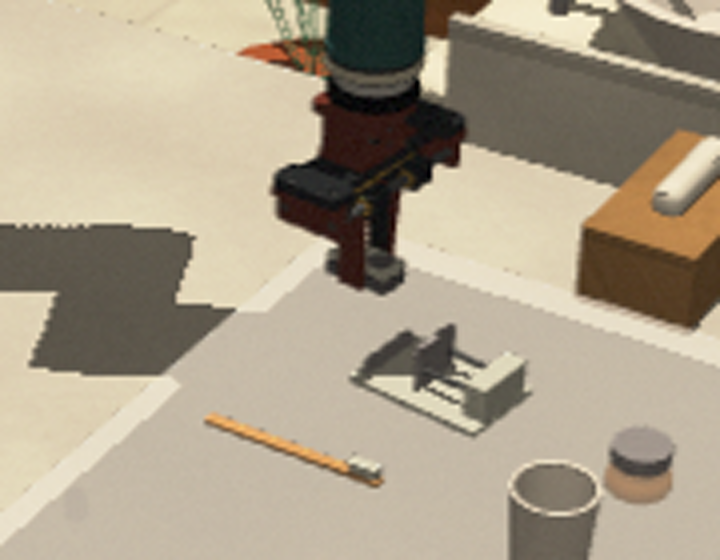

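View pics/w_held.png

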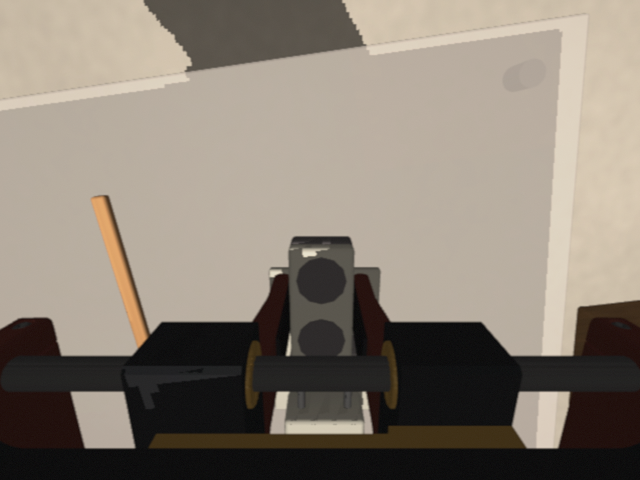

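The case is held straight between the pads, discs up, and lines up with the holder in the wrist view. Next I lower it to the lip's height and push, logging force to find where it touches the gate.

```bash
python3 - <<'E'
from h import *
H=np.array([.530,.276]);a=-7.4;ex=np.array([np.cos(np.radians(a)),np.sin(np.radians(a))]);o=down(90+a)
robot.servo_line(np.r_[H-.060*ex,.056],o)
robot.servo_line(np.r_[H-.034*ex,.056],o); robot.pause(.1)
f0=status.observe()["contact_force"]; print(f0)
for x in np.arange(-.031,.0045,.003):
    robot.servo_line(np.r_[H+x*ex,.056],o,vel=.05)
    st=status.observe();f=st["contact_force"]-f0
    d=st["tcp_pos"][:2]-H
    print(round(x,4),"x",(d@ex).round(4),"along",(f[:2]@ex).round(2),"z",f[2].round(2))
    if abs(f[:2]@ex)>15: break
print(st["t"],st["opening"])
s=optics.snapshot("wrist");save(s,"w_push.png");s=optics.snapshot("side");save(s,"s_push.png",(300,140,480,280),4)
E
```

```text
[-0.72360998 -0.47616037 -0.38925273]
-0.031 x -0.0312 along 1.25 z -0.26
-0.028 x -0.0278 along 0.84 z -0.68
-0.025 x -0.0248 along 0.86 z -0.16
-0.022 x -0.0228 along -2.33 z -0.06
-0.019 x -0.0194 along -3.82 z -0.04
-0.016 x -0.0161 along -3.12 z -1.39
-0.013 x -0.0131 along -4.11 z -0.4
-0.01 x -0.0102 along -3.07 z -0.88
-0.007 x -0.0072 along -4.29 z 0.29
-0.004 x -0.0042 along -5.05 z 1.05
-0.001 x -0.0013 along -3.97 z 1.23
0.002 x 0.0015 along -4.93 z 1.65
15.6167 0.33754686093847813
```

View pics/s_push.png

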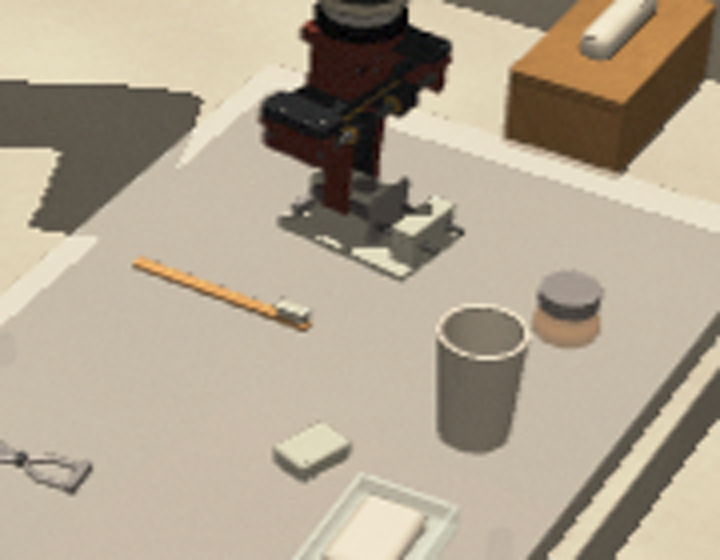

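Contact came 1–3 mm later than my coordinates predicted, so the true case x is about 2 mm less than the nominal value. I'll push to nominal +7 mm, then lower while watching the force.

```bash
python3 - <<'E'
from h import *
H=np.array([.530,.276]);a=-7.4;ex=np.array([np.cos(np.radians(a)),np.sin(np.radians(a))]);o=down(90+a)
robot.servo_line(np.r_[H+.0075*ex,.056],o,vel=.05);robot.pause(.25)
f0=status.observe()["contact_force"];print(f0)
for z in(.053,.050,.047,.044,.042,.0405):
    robot.servo_line(np.r_[H+.0075*ex,z],o,vel=.05);st=status.observe();f=st["contact_force"]
    print(z,st["tcp_pos"][2].round(4),"along",(f[:2]@ex).round(2),"z",f[2].round(2))
    if f[2]-f0[2]>8: print("stop");break
robot.pause(.2);st=status.observe();print(st["t"],st["contact_force"],((st["tcp_pos"][:2]-H)@ex).round(4))
s=optics.snapshot("wrist");save(s,"w_low.png",(160,200,480,440),2.4)
E
```

```text
[-6.70877759 -0.63303529  1.59868907]
0.053 0.0529 along -6.03 z 1.17
0.05 0.0499 along -6.98 z 0.09
0.047 0.0469 along -5.85 z -0.34
0.044 0.0439 along -5.82 z -0.09
0.042 0.042 along -4.98 z 1.02
0.0405 0.0406 along -5.53 z 0.78
17.925 [-5.52410741  1.8653863   1.17078859] 0.007
```

View pics/w_low.png

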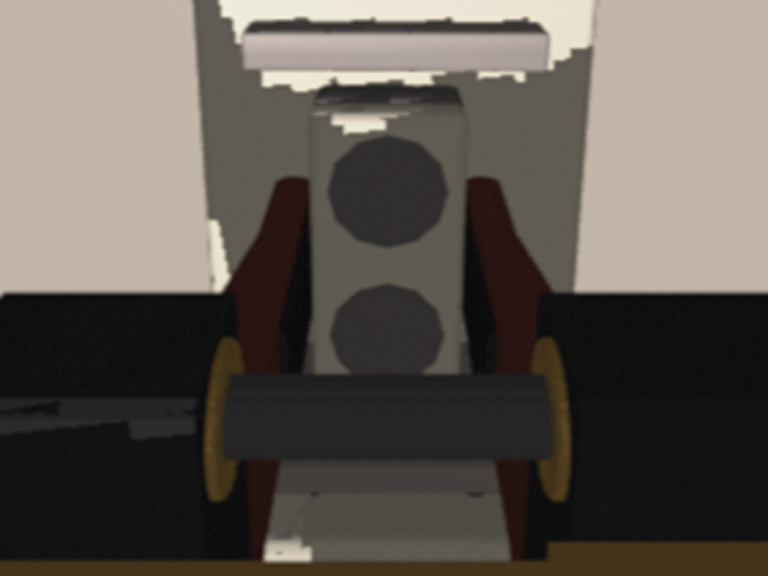

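The case is down inside the front stop (bar at the top of the crop), with a small gap to it and centred across. I'll release and check.

```bash
python3 - <<'E'
from h import *
H=np.array([.530,.276]);a=-7.4;ex=np.array([np.cos(np.radians(a)),np.sin(np.radians(a))]);ey=np.array([-ex[1],ex[0]]);o=down(90+a)
robot.let_go();robot.pause(.3)
robot.servo_line(np.r_[H+.0075*ex,.16],o,vel=.15);robot.movep(np.r_[H-.03*ex,.26],o);robot.pause(.2)
s=optics.snapshot("wrist");save(s,"w_rel.png")
for k in("case","gate_lip","front_stop","holder"):
    for r in optics.spot_point(s,k)[:1]:
        p=w(s,r["position"]);d=p[:2]-H;print(k,round(r["p"],2),p.round(4),"holder",(d@ex).round(4),(d@ey).round(4),(p[2]-.03).round(4))
C=cloud(s);d=C[...,:2]-H;X=d@ex;Y=d@ey;Z=C[...,2]-.03
def rc(n,m):
    P=np.stack([X[m],Y[m]],-1)*1000
    print(n,m.sum(),np.median(Z[m]).round(4),[np.round(q,2) for q in cv2.minAreaRect(P.astype(np.float32))])
rc("fstop",(X<-.025)&(X>-.045)&(abs(Y)<.035)&(Z>.016)&(Z<.0235))
rc("case",(X>-.035)&(X<.04)&(abs(Y)<.025)&(Z>.0255)&(Z<.0325))
rc("lip/gate",(X>.01)&(X<.055)&(abs(Y)<.03)&(Z>.036)&(Z<.054))
print(status.observe()["t"])
q=s["intrinsics"]@(s["R"]@np.r_[H,.05]+s["t"]);u,v=(q[:2]/q[2]).astype(int);save(s,"w_rel.png",(u-100,v-75,u+100,v+75),4)
E
```

```text
case 0.7 [0.5303 0.2755 0.0378] holder 0.0004 -0.0004 0.0078
gate_lip 0.78 [0.5575 0.2747 0.0722] holder 0.0274 0.0023 0.0422
front_stop 0.71 [0.5021 0.2818 0.0536] holder -0.0284 0.0021 0.0236
holder 0.56 [0.5305 0.2761 0.028 ] holder 0.0005 0.0002 -0.002
fstop 449 0.0201 [array([-33.66,  -0.09]), array([58.22, 10.55]), np.float64(89.1)]
case 1271 0.031 [array([0.58, 0.1 ]), array([48.38, 62.6 ]), np.float64(89.61)]
lip/gate 538 0.046 [array([32.09, -0.43]), array([49.65,  9.75]), np.float64(89.79)]
21.1917
```

View pics/w_rel.png

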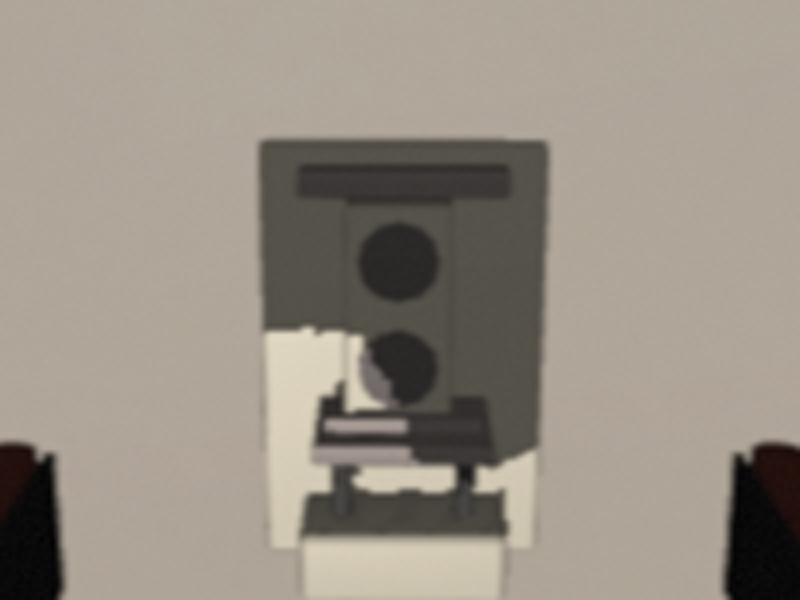

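The case is seated against the front stop, with the lip over its rear end. Measured case x is about 0.5 mm and the gate is about 22–24 mm open. Next I grip the timer by its sides, slide it back to the block until it bears, and release.

```bash
python3 - <<'E'
from h import *
T=np.array([.5587,-.303]);F=np.array([.6262,-.3211]);a=-16.4;ex=np.array([np.cos(np.radians(a)),np.sin(np.radians(a))]);ey=np.array([-ex[1],ex[0]])
robot.movep(np.r_[T,.14],down(74.9));robot.servo_line(np.r_[T,.036],vel=.15)
robot.close_gripper(f_grip=10);st=status.observe();print(st["t"],"open",st["opening"]*88)
o=down(90+a);T0=F-.065*ex
robot.servo_line(np.r_[F-.040*ex,.036],o,vel=.08);robot.pause(.2)
f0=status.observe()["contact_force"];print(f0)
for x in np.arange(-.037,-.022,.0015):
    robot.servo_line(np.r_[F+x*ex,.036],o,vel=.05);st=status.observe();f=(st["contact_force"]-f0)[:2]@ex
    print(round(x,4),((st["tcp_pos"][:2]-F)@ex).round(4),f.round(2))
    if f<-5:break
robot.let_go();robot.pause(.2);p=st["tcp_pos"][:2]
robot.servo_line(np.r_[p,.14],o);robot.movep(np.r_[F-.10*ex,.24],o);robot.pause(.2)
s=optics.snapshot("wrist")
C=cloud(s);d=C[...,:2]-F;X=d@ex;Y=d@ey;Z=C[...,2]-.03
for n,m in(("timer",(X<.01)&(X>-.075)&(abs(Y)<.06)&(Z>.0395)&(Z<.052)),("stop",(X>-.01)&(X<.04)&(abs(Y)<.07)&(Z>.032)&(Z<.0385))):
    m=cv2.erode(m.astype(np.uint8),np.ones((3,3)))>0
    print(n,m.sum(),[np.round(q,2) for q in cv2.minAreaRect((np.stack([X[m],Y[m]],-1)*1000).astype(np.float32))])
for k in("timer","button_cap","stop_face"):
    for r in optics.spot_point(s,k)[:1]:
        p=w(s,r["position"]);d=p[:2]-F;print(k,round(r["p"],2),p.round(4),(d@ex).round(4),(d@ey).round(4))
q=s["intrinsics"]@(s["R"]@np.r_[F,.05]+s["t"]);u,v=(q[:2]/q[2]).astype(int);save(s,"w_t.png",(max(u-130,0),v-120,u+130,v+75),3)
print(status.observe()["t"])
E
```

```text
24.5917 open 69.98542720160141
[ 3.64654043 -0.93723077  4.83614179]
-0.037 -0.0387 -6.43
timer 3139 [array([-41.54,  -1.98]), array([56.95, 66.52]), np.float64(0.12)]
stop 1089 [array([ 8.35, -0.33]), array([16.09, 97.01]), np.float64(0.37)]
timer 0.97 [ 0.2974 -0.5749  0.0008] -0.2438 -0.3363
button_cap 0.68 [ 0.5504 -0.3016  0.0542] -0.0782 -0.0027
stop_face 0.83 [ 0.6242 -0.3221  0.0283] -0.0016 -0.0015
28.05
```

View pics/w_t.png

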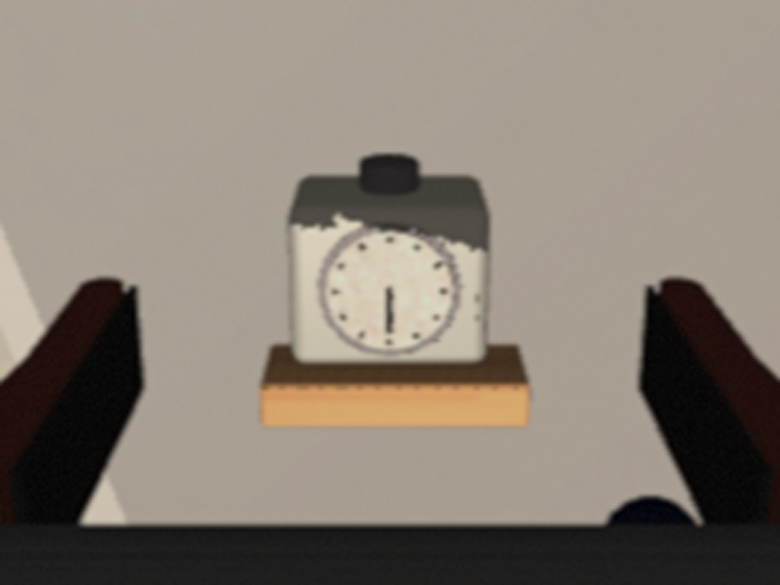

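The timer is square (0.1°) and centred (2 mm off), but breakaway friction tripped my threshold and left it about 10 mm short. The shut fingers on the button will push it the rest of the way (1 N sliding against 2 N to start the button) and then press it home.

```bash
python3 - <<'E'
from h import *
F=np.array([.6262,-.3211]);a=-16.4;ex=np.array([np.cos(np.radians(a)),np.sin(np.radians(a))]);ey=np.array([-ex[1],ex[0]]);o=down(90+a)
P=lambda x,z:np.r_[F+x*ex-.0018*ey,z]
robot.close_gripper(f_grip=10)
robot.movep(P(-.125,.12),o);robot.servo_line(P(-.125,.042),o);robot.servo_line(P(-.100,.042),o,vel=.08);robot.pause(.3)
f0=status.observe()["contact_force"];print(f0);x=-.100
while x<-.066:
    x+=.002 if x<-.082 else .001
    robot.servo_line(P(x,.042),o,vel=.03);robot.pause(.05);st=status.observe();f=(st["contact_force"]-f0)[:2]@ex
    print(round(x,4),((st["tcp_pos"][:2]-F)@ex).round(4),f.round(2))
    if f<-9:break
robot.pause(.3);st=status.observe();print(st["t"],((st["contact_force"]-f0)[:2]@ex).round(2),((st["tcp_pos"][:2]-F)@ex).round(4))
E
```

```text
[0.02913535 0.11130597 0.29842273]
-0.098 -0.0979 0.27
-0.096 -0.0959 0.62
-0.094 -0.0939 0.93
-0.092 -0.0919 -0.24
-0.09 -0.0899 0.32
-0.088 -0.0878 0.04
-0.086 -0.0857 0.04
-0.084 -0.0837 0.07
-0.082 -0.0817 0.41
-0.081 -0.0811 -0.72
-0.08 -0.0804 -2.03
-0.079 -0.0792 -2.77
-0.078 -0.0782 -3.91
-0.077 -0.0772 -3.76
-0.076 -0.0762 -4.42
-0.075 -0.0752 -4.81
-0.074 -0.0745 -4.96
-0.073 -0.0745 -8.12
-0.072 -0.0745 -10.17
37.3833 -10.18 -0.0744
```

The button followed its spring curve (2 to 5 N over 6 mm) and then hit a hard stop at 10 N, backed by the block. I'll retract, check everything and hand in if good.

```bash
python3 - <<'E'
from h import *
F=np.array([.6262,-.3211]);a=-16.4;ex=np.array([np.cos(np.radians(a)),np.sin(np.radians(a))]);ey=np.array([-ex[1],ex[0]]);o=down(90+a)
P=lambda x,z:np.r_[F+x*ex-.0018*ey,z]
robot.servo_line(P(-.125,.042),o,vel=.1);robot.servo_line(P(-.125,.20),o);robot.movep(P(-.10,.26),o);robot.pause(.2)
s=optics.snapshot("wrist");t=optics.snapshot("top")
def chk(s,F,ex,items):
    ey=np.array([-ex[1],ex[0]]);C=cloud(s);d=C[...,:2]-F;X=d@ex;Y=d@ey;Z=C[...,2]-.03
    for n,x0,x1,y1,z0,z1 in items:
        m=cv2.erode(((X>x0)&(X<x1)&(abs(Y)<y1)&(Z>z0)&(Z<z1)).astype(np.uint8),np.ones((3,3)))>0
        print(n,m.sum(),[np.round(q,2) for q in cv2.minAreaRect((np.stack([X[m],Y[m]],-1)*1000).astype(np.float32))])
chk(s,F,ex,[("timer",-.075,.01,.06,.0395,.052),("stop",.002,.04,.07,.032,.0385)])
for k in "case pill_bottle tumbler cream_jar soap_dish toothbrush curler floss_box timer gate_lip".split():
    print(k,[(round(r["p"],2),w(t,r["position"]).round(3).tolist()) for r in optics.spot_point(t,k)[:2]])
print(status.observe()["t"],status.observe()["contact_force"])
q=s["intrinsics"]@(s["R"]@np.r_[F,.05]+s["t"]);u,v=(q[:2]/q[2]).astype(int)
A=cv2.resize(s["image"][v-120:v+75,max(u-130,0):u+130],(400,300));B=cv2.resize(t["image"][100:325,80:480],(400,300))
cv2.imwrite("pics/fin.png",np.hstack([A,B])[...,::-1])
E
```

```text
timer 1547 [array([-31.17,  -2.11]), array([66.81, 55.6 ]), np.float64(90.0)]
stop 257 [array([ 9.68, -0.1 ]), array([96.2 , 12.87]), np.float64(89.6)]
case [(0.91, [0.529, 0.276, 0.044]), (0.68, [0.629, -0.325, 0.03])]
pill_bottle [(0.8, [0.748, -0.243, 0.035]), (0.72, [0.752, -0.079, 0.032])]
tumbler [(0.9, [0.747, 0.085, 0.03])]
cream_jar [(0.68, [0.747, 0.237, 0.029])]
soap_dish [(0.88, [0.751, -0.075, 0.031])]
toothbrush [(0.63, [0.491, 0.131, 0.029])]
curler [(0.71, [0.476, -0.125, 0.029])]
floss_box [(0.64, [0.66, -0.006, 0.029])]
timer [(0.86, [0.303, -0.58, 0.001]), (0.59, [0.598, -0.314, 0.029])]
gate_lip [(0.64, [0.557, 0.272, 0.068])]
40.4333 [ 0.18125527 -0.88004795  0.31179703]
```

View pics/fin.png

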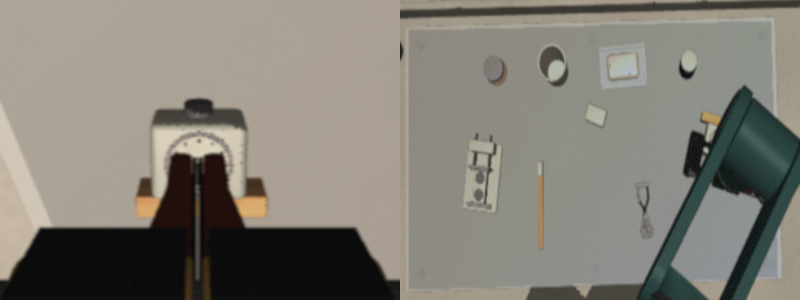

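The timer stands flush and square against the block (about -31 mm, 0°) with its button out. The case is still clipped in and no bystander has shifted. Handing in.

```bash
python3 -c "
from h import *
order.job_done();print(status.observe()['t'])"
```

```text
the job is handed in; nothing more can be done
the job is handed in; nothing more can be done
```

The job is handed in at about 40 s of the 61 s allowed; the interface gave no verdict.

- **Case:** I gripped it across its width, pushed the gate back with its end to about 30 mm and lowered it inside the front stop. On release the gate clipped it in. The check afterwards put it about 0.5 mm off along the holder and under 1 mm across, flat and lid up, with the lip over its end. I worked out the gate opening at about 22–24 mm from the lip position, as the joint itself can't be read.
- **Timer:** I gripped it by its sides and slid it back. That stopped about 10 mm short, because the force to get it sliding tripped my contact threshold. Pushing on the button with the shut fingers took it the rest of the way to the block. The button then gave its 2–5 N spring curve and stopped hard at 10 N. The final check showed the timer about 31 mm in front of the block face (30 is ideal), 2 mm off its middle and square within 0.5°. The button looked out in the picture.
- **Bystanders:** all were within about 5 mm of their first detections, which is detector noise.
- **Disagreements:** the wrist and top cameras differed by about 2 mm in x. The last top-view detection put the case underside at z = 0.044 m instead of 0.038 m, and the arm partly hid the timer there. The close wrist view taken after release gave 0.0378 m, so I trusted that.

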